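# Slide the clay bird between the pots to its drying pad

## Robot

A 7-joint arm with a two-finger parallel gripper is mounted at the origin on the work surface. World frame = base frame: x ahead of the robot, y to its left, z up, the work surface at z = 0. Lengths are in m, angles in rad, forces in N, time in s.
With the tool pointing down it reaches from about 0.425 to 0.975 m from the base axis. Payload 16.7 kg.
Tool frame: the origin (TCP) lies midway between the tips of the shut fingers; the grasp point (between the pads) lies 19 mm behind it; z points along the fingers, y is the line along which they close (so a half turn about z gives the same grasp; the last joint's range is limited). The gripper opens to 85 mm and grips with 20 to 120 N. Pads are 22 mm wide; open, the fingers measure 114 mm over their backs; the gripper's body (76 mm by 85 mm) begins 54 mm behind the grasp point. The pads swing forward as they close: fully open they stand 13 mm farther back than shut.
Start: joints at [1.062, 0.426, 0.074, 1.606, -0.034, 1.111, -0.067], TCP at [0.238, -0.632, 0.231] pointing down, gripper open.
Joint ranges: [-2.85, 2.85], [-0.5, 2.14], [-1.23, 1.37], [0.21, 2.46], [-1.02, 4.16], [0.16, 2.05], [-2.73, 2.73]. Speed limits (rad/s): [1.89, 1.89, 2.39, 2.39, 3.01, 3.01, 3.01].

## Interface

Orientations are given as a 3x3 rotation matrix whose columns are the frame's x, y, z axes.
In Python, from plant import manip, camera, calibration, boxes_of, cut_out gives the robot as it stands.
- The arm moves only by the shell command python3 -m handwheel 'ROWS'. ROWS is JSON, a list of rows, each a list of 7 numbers: the shift along the tool's x, y, z in mm, then the turn, a rotation vector about the tool's x, y, z in degrees, then the closure in counts, from 0 (fully open) to 255 (shut). In form: [[x, y, z, ax, ay, az, grip], ...]. A call has 1 to 10 rows; each row is the pose to reach, as a shift and turn from the pose commanded when the call began, along the tool's axes at that moment; what a row does not reach only later rows make up. A row lasts 1/12 s, in which the tool goes at most 41.7 mm and 7.16 degrees, less where a joint would pass 70% of its speed; a pose out of reach is approached as far as the arm can. A call with a gripper value outside its range is refused whole. The fingers move at their own pace and stop on an object; the grip force is fixed at half the most. Time passes only in rows, so rows that repeat a pose let the fingers close. It gives the time, the measured TCP pose, the force, the opening and the grip force at its end, in the units of the state.
- manip.observe(): the state, without advancing time (a new reading comes with each control period).
- camera(name): name is "side" or "top" or "wrist"; returns (picture, depth): 400x640x3 uint8, red, green, blue; 400x640 float32, m along the optical axis (not along the pixel's ray), 0 where there is no reading.
- calibration(name): a dict with "mtx" (3x3 intrinsics, pixels), "k1" (the pictures are not rectified: a ray, as slopes to the right and down, at radius r is drawn at 1 + k1 r^2 times it, then the intrinsics apply), "xyz" and "attitude" of the camera in the world; the wrist camera has in their place "T_tool_cam" (4x4, takes a point from camera to tool coordinates, whose origin is the TCP and whose axes are the flange's). Camera axes: x right, y up, looking along -z (the intrinsics and any distortion apply to the point x, -y, -z); pixel columns grow to the right and rows downward; lengths in m; the calibration is good to about 2 mm. A picture is of the moment at which its call begins: read the wrist's pose just before it. calibration takes no time and is no camera call.
- manip.close_job(): hands the job in; it is judged then, once.
Trained networks look in the newest picture that a camera, given by its name, has taken for a name from the list of things; names that differ only in an ending like _2 or _b are one class to them, and where a whole thing is asked for, a point or a joint stands for the part that bears it (a point fixed in the world has none). Each returns a list of dicts, best first, with "confidence" (0 to 1); they miss things now and then, are a little off and sometimes report something else, mostly with a low value. They report only what shows in the picture. A call takes as long as a camera call. They do not tell look-alikes from the thing itself.
- boxes_of(target, camera): "box" ([left, top, right, bottom] as shares, 0 to 1, of the picture: columns of its width, rows of its height, round what is visible of it).
- cut_out(target, camera): "region" (400x640 bool, what is visible of it) and "box" ([left, top, right, bottom] as shares, 0 to 1, of the picture: columns of its width, rows of its height, round what is visible of it).
The state is a dict: "time": time; "joint_positions": joint angles; "dq": joint speeds; "effort": joint torques, N m; "tool_pos": TCP position; "tool_rot": TCP orientation; "contact_force": force on the tool from outside, world axes, zero at the start; "torque": the same for the moment, N m; "opening": finger opening in m; "grasp_force": force on a finger pad.
Only numpy, scipy, OpenCV 4.12 (cv2) and the standard library are available. Lean on these libraries where they do the work, as an engineer would, in place of code of your own. Each camera call takes 0.05 s, during which the arm holds its last target. There are 200 camera calls.

## Task

Gently push the round wooden board with the clay bird along the bench, through the narrow gap between the two fixed pots, until the whole board lies on the round grey drying pad on the far side, then take the hand away. Push only the board's rim with the fingers: keep it flat on the bench (never lift, carry or tip it), do not touch the soft clay bird, and leave everything else on the bench where it stands.

Things in the scene. Friction and masses are not known exactly. Their poses are not given: they have to be found in the camera images.
- board: round dark wooden board, 88 mm in diameter and 22 mm thick, upright rim, lying loose on the bench and carrying a small clay bird; about 0.3 to 0.45 kg with the bird; origin at the centre of its underside, z up
- bird: small unfired white clay bird, about 49 mm long (within 33 mm of the board's axis) and 35 mm high, stuck on the middle of the board, so its top is 57 mm above the bench; origin at its feet, on the board's axis, 22 mm above the bench. It must not be touched.
- pots: two squat round pots, both 70 mm in diameter and 46 mm high, bolted to the bench 166 mm apart between centres, so that the open gap between them is 96 mm wide at its narrowest; one is white with a blue lid (on this frame's -x side), the other steel with a red lid (+x side). Origin on the bench in the middle of the gap; x runs from the blue-lidded to the red-lidded pot; y (either way) is the way through the gap
- pad: round dark grey drying pad, 130 mm in diameter, let into the bench flush with its surface, on the other side of the gap from the board; origin at its centre
- brush_mug: white ceramic mug, 76 mm wide and 90 mm high, with brushes standing up to 195 mm high in it; origin at the centre of its underside. Bystander.
- glue_bottle: white round bottle with a blue cap, 64 mm wide, 140 mm high; origin at the centre of its underside. Bystander.
- clay_tub: open white plastic tub, 84 mm wide, 60 mm high; origin at the centre of its underside. Bystander.
- tumbler: clear glass tumbler, 68 mm wide, 100 mm high; origin at the centre of its underside. Bystander.
- spatula: modelling spatula lying on the bench, handle along its own -x. Bystander.
- eye_stand: small terracotta turned figure, 40 mm wide foot, 58 mm high, standing loose on the bench to the right; origin at the centre of its underside. Bystander.
There are look-alikes about, which are no part of the job. What is shaped like the board but pink or red is not meant.

How it is judged:
On the way:
1. the board is in the gap between the two pots (x of board in the frame of pots between -0.015 and 0.015 m and y of board in the frame of pots between -0.02 and 0.02 m), for 0.05 s.
At the end, for the whole second after the job is handed in: The board lies flat and still on the bench with its centre within 22 mm of the pad's centre (the whole board on the pad), having passed between the pots; the bystanders are within 20 mm of where they stood (horizontal distance between board and pad below 0.022 m and height (world z) of board below 0.004 m and angle between board's own z axis and vertical below 0.05 rad and linear speed of board below 0.01 m/s and distance of each of brush_mug, glue_bottle, clay_tub, tumbler, spatula, eye_stand from where it was at the start of the episode below 0.02 m); the robot touches nothing.
It fails at once if the board is lifted off the bench (8 mm) or tipped (0.15 rad) (height (world z) of board above 0.008 m or angle between board's own z axis and vertical above 0.15 rad).
It fails at once if the clay bird is touched by the robot (contact force between any of the fingers, the arm and bird above 0.3 N).
It fails at once if the board is shoved or flicked (faster than 0.4 m/s) (linear speed of board above 0.4 m/s).
It fails at once if the board is rammed against a pot (more than 25 N) (contact force between board and pots above 25 N).
It fails at once if a bystander is moved (more than 20 mm) or tipped (distance of any of brush_mug, glue_bottle, clay_tub, tumbler, spatula, eye_stand from where it was at the start of the episode above 0.02 m or angle between any of brush_mug, glue_bottle, clay_tub, tumbler, spatula, eye_stand's own z axis and vertical above 0.3 rad).
It also fails if it takes over 48 s, if anything falls off the work surface, if the arm or the gripper's body presses on something with over 40 N, if the wrist force passes 120 N, or if a joint passes its speed limit or range.

## Working session

There is one attempt and no reset: what is moved stays moved. The work goes in short steps, Python scripts to look and compute and a shell command to move; the robot and the scene stay as the last step left them, time stands still between calls to the robot, and variables do not carry over. Pictures are saved under pics/ and viewed, at most 10 in all, crops included, and the job is handed in when it is done.

```bash
ls; mkdir -p pics; cat > h.py <<'E'
import numpy as np, cv2
from plant import manip, camera, calibration, boxes_of, cut_out
def cam(name):
    c=calibration(name)
    if name!="wrist":
        return c, np.array(c["attitude"]), np.array(c["xyz"])
    s=manip.observe(); T=np.array(c["T_tool_cam"]); R=np.array(s["tool_rot"])
    return c, R@T[:3,:3], R@T[:3,3]+np.array(s["tool_pos"])
def rays(c,R,uv):
    d=np.array([c["k1"],0,0,0],float)
    p=cv2.undistortPoints(np.array(uv,float).reshape(-1,1,2),np.array(c["mtx"],float),d).reshape(-1,2)
    return np.c_[p[:,0],-p[:,1],-np.ones(len(p))]@R.T
def at_z(cp,uv,z):
    c,R,t=cp; v=rays(c,R,uv); return t+v*((z-t[2])/v[:,2])[:,None]
def at_d(cp,uv,d):
    c,R,t=cp; return t+rays(c,R,uv)*np.asarray(d)[:,None]
E
python3 - <<'E'
from h import *
s=manip.observe(); print(s["time"],s["tool_pos"],np.round(s["tool_rot"],3),s["opening"])
for n in("top","side"):
    cp=cam(n); print(n,cp[0])
    im,d=camera(n); cv2.imwrite(f"pics/{n}.png",im[:,:,::-1])
    for t in "board bird pots pad brush_mug glue_bottle clay_tub tumbler spatula eye_stand".split():
        for b in boxes_of(t,n)[:4]:
            x=b["box"]; print(t,round(b["confidence"],2),np.round(np.array(x)*[640,400,640,400]).astype(int), np.round(at_z(cp,[[(x[0]+x[2])*320,(x[1]+x[3])*200]],0.02)[0],3))
E
```

```text
pics
0.0 [ 0.23750399 -0.63139489  0.23060382] [[ 0.936  0.352 -0.001]
 [ 0.352 -0.936  0.001]
 [-0.    -0.001 -1.   ]] 0.08528831628420569
top {'mtx': array([[462.10262231,   0.        , 319.22931349],
       [  0.        , 462.10262231, 204.54898292],
       [  0.        ,   0.        ,   1.        ]]), 'k1': -0.01252115482237928, 'xyz': array([ 0.51591035, -0.01102353,  1.32397269]), 'attitude': array([[ 0.02726147,  0.99654679, -0.07843024],
       [-0.99962056,  0.02748679,  0.00179458],
       [ 0.00394418,  0.07835156,  0.99691799]])}
board 0.87 [351 196 384 228] [ 0.602 -0.151  0.02 ]
board 0.67 [411 182 447 210] [ 0.652 -0.324  0.02 ]
board 0.61 [378 247 412 281] [ 0.458 -0.231  0.02 ]
board 0.35 [233 124 267 160] [0.793 0.189 0.02 ]
bird 0.47 [391 260 404 275] [ 0.449 -0.237  0.02 ]
bird 0.4 [360 205 372 218] [ 0.602 -0.146  0.02 ]
pots 0.59 [291 176 319 260] [0.578 0.026 0.02 ]
pad 0.79 [226 196 269 241] [0.574 0.189 0.02 ]
brush_mug 0.93 [234 126 267 161] [0.789 0.188 0.02 ]
glue_bottle 0.61 [373 138 398 165] [ 0.776 -0.199  0.02 ]
glue_bottle 0.15 [292 176 316 258] [0.58
[... 980 characters left out ...]
.674 -0.365  0.02 ]
bird 0.37 [374 190 387 198] [ 0.462 -0.254  0.02 ]
bird 0.17 [285 154 305 193] [ 0.813 -0.286  0.02 ]
pots 0.7 [288 210 360 241] [0.576 0.025 0.02 ]
pad 0.65 [279 251 323 276] [0.568 0.235 0.02 ]
brush_mug 0.71 [228 185 254 251] [0.842 0.088 0.02 ]
glue_bottle 0.7 [286 155 304 196] [ 0.806 -0.271  0.02 ]
clay_tub 0.63 [258 192 282 219] [ 0.79  -0.021  0.02 ]
clay_tub 0.15 [387 166 396 187] [ 0.458 -0.412  0.02 ]
tumbler 0.8 [251 277 277 325] [0.593 0.413 0.02 ]
tumbler 0.35 [281 250 323 277] [0.566 0.233 0.02 ]
spatula 0.76 [320 164 390 182] [ 0.598 -0.383  0.02 ]
spatula 0.28 [329 193 338 201] [ 0.611 -0.167  0.02 ]
eye_stand 0.63 [388 168 395 187] [ 0.456 -0.403  0.02 ]
```

```bash
python3 - <<'E'
import cv2
im=cv2.imread("pics/top.png")[110:300,120:490]
cv2.imwrite("pics/top_crop.png",cv2.resize(im,None,fx=2.16,fy=2.16,interpolation=cv2.INTER_CUBIC))
im=cv2.imread("pics/side.png")[140:300,220:420]
cv2.imwrite("pics/side_crop.png",cv2.resize(im,None,fx=3.7,fy=3.7,interpolation=cv2.INTER_CUBIC))
E
```

```text
(no output)
```

View pics/top_crop.png

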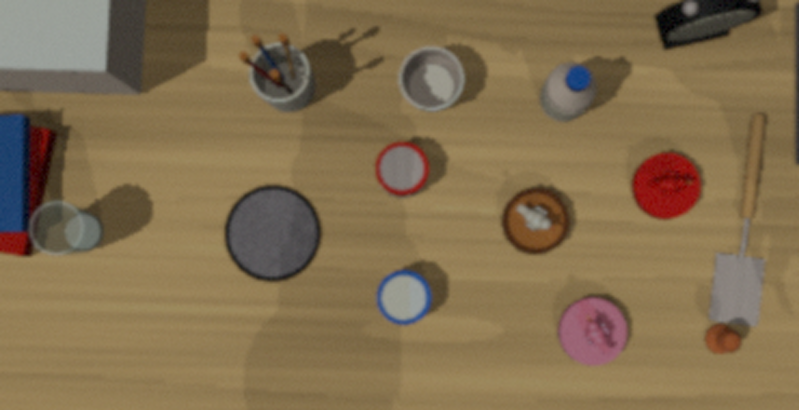

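View pics/side_crop.png

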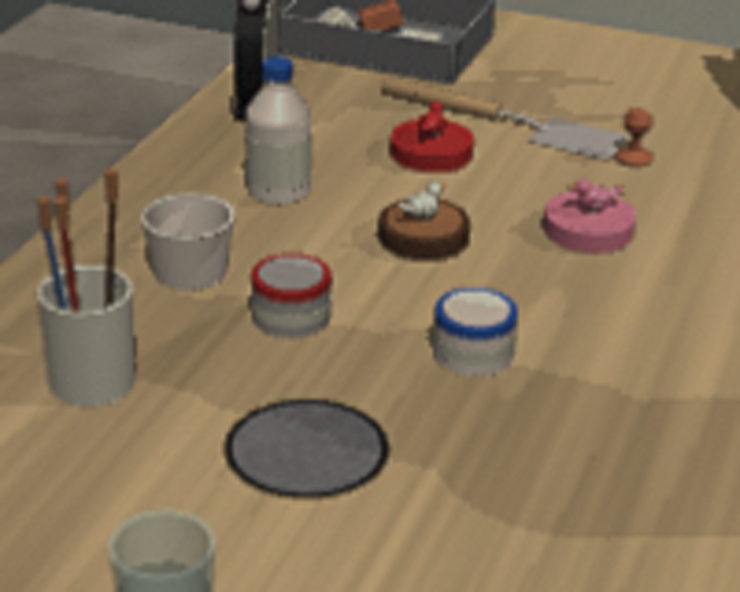

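The top view candidates are the brown board with the white bird at about pixel (367,212), the red one at (429,196) and the pink one at (395,264). By the description I choose the brown one. The pots are at (306,188) red and (307,247) blue, and the pad is at (246,218). Next I measure from two views and check the choice in a close crop.

```bash
python3 - <<'E'
from h import *
cps={n:cam(n) for n in("top","side")}
for n in cps:
    im,d=camera(n)
    if n=="top": cv2.imwrite("pics/board.png",cv2.resize(im[180:245,330:405,::-1],None,fx=8,fy=8,interpolation=cv2.INTER_CUBIC))
    for t in("board","pots","pad"):
        for b in cut_out(t,n)[:4]:
            m=b["region"]; v,u=np.nonzero(m); dd=d[m]; k=dd>0
            P=at_d(cps[n],np.c_[u,v][k],dd[k]); hi=np.percentile(P[:,2],90)
            print(n,t,round(b["confidence"],2),m.sum(),"med",np.round(np.median(P,0),4),"z90",round(hi,4))
            if t=="pots":
                Q=P[P[:,2]>0.038]
                c=Q[:,0]>0.578
                for q in(Q[c],Q[~c]):
                    if len(q)>10: print("   lid",len(q),np.round(cv2.minEnclosingCircle(q[:,:2].astype(np.float32)),4) if 0 else np.round(np.r_[cv2.minEnclosingCircle(q[:,:2].astype(np.float32))[0],cv2.minEnclosingCircle(q[:,:2].astype(np.float32))[1],np.median(q[:,2])],4))
            else:
                Q=P[(P[:,2]>0.015)&(P[:,2]<0.03)] if t=="board" else P
                if len(Q)>10: (c,r)=cv2.minEnclosingCircle(Q[:,:2].astype(np.float32)); print("   circ",np.round([*c,r,np.median(Q[:,2])],4))
E
```

```text
top board 0.89 775 med [ 0.6511 -0.3202  0.0214] z90 0.044
   circ [ 0.6533 -0.3236  0.044   0.021 ]
top board 0.67 780 med [ 0.5996 -0.1513  0.0217] z90 0.0436
   circ [ 0.6017 -0.1518  0.0438  0.0212]
top board 0.58 787 med [ 0.4607 -0.2276  0.0217] z90 0.044
   circ [ 0.4606 -0.2294  0.0446  0.0213]
top pots 0.74 1017 med [0.6284 0.0218 0.0446] z90 0.0479
   lid 477 [0.6631 0.0252 0.035  0.0444]
   lid 493 [0.4977 0.0183 0.0349 0.0449]
top pad 0.56 1641 med [5.765e-01 1.956e-01 1.000e-04] z90 0.0037
   circ [5.763e-01 1.969e-01 6.700e-02 1.000e-04]
side board 0.79 307 med [ 0.6486 -0.3043  0.0214] z90 0.0431
   circ [ 0.6508 -0.3173  0.0452  0.0218]
side board 0.75 391 med [ 0.5967 -0.1317  0.0216] z90 0.0424
   circ [ 0.6052 -0.1458  0.0476  0.0221]
side pots 0.85 890 med [0.5261 0.0449 0.0395] z90 0.0469
   lid 211 [0.6636 0.0294 0.0366 0.0455]
   lid 247 [0.4993 0.0216 0.0373 0.0453]
side pad 0.66 941 med [0.5772 0.2009 0.001 ] z90 0.003
   circ [0.5764 0.1969 0.068  0.001 ]
```

View pics/board.png

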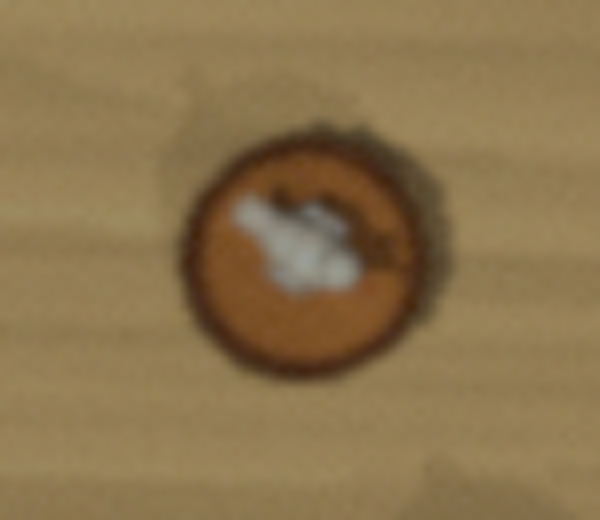

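The crop shows a brown disc with the white bird on it, so the choice holds. Board is at (0.602,-0.1515), the gap at (0.5805,0.022) and the pad at (0.576,0.197). I'll move behind the board with the fingers about 50 mm apart, to act as a two-point cradle.

```bash
python3 -m handwheel '[[246,-129,0,0,0,-37,105],[246,-129,0,0,0,-37,105],[246,-129,0,0,0,-37,105],[246,-129,0,0,0,-37,105],[246,-129,0,0,0,-37,105],[246,-129,0,0,0,-37,105],[246,-129,0,0,0,-37,105],[246,-129,0,0,0,-37,105],[246,-129,0,0,0,-37,105],[246,-129,0,0,0,-37,105]]'
python3 - <<'E'
from h import *
s=manip.observe(); R=np.array(s["tool_rot"]); p=np.array(s["tool_pos"])
print(p,R.round(3),"tool y deg",np.degrees(np.arctan2(R[1,1],R[0,1])),"shift",R.T@(np.array([.6072,-.2163,.231])-p)*1000)
E
```

```text
time: 2.33
tool_pos: [0.422, -0.4249, 0.2314]
tool_rot: [[0.536, 0.844, -0.0], [0.844, -0.536, -0.0], [-0.0, 0.0, -1.0]]
contact_force: [-0.5, -0.8, -0.1]
opening: 0.05
grasp_force: 0.0
[ 0.42204576 -0.42491774  0.23138691] [[ 0.536  0.844 -0.   ]
 [ 0.844 -0.536 -0.   ]
 [-0.     0.    -1.   ]] tool y deg -32.41256175077048 shift [2.75362294e+02 4.44875468e+01 2.64787736e-01]
```

```bash
python3 -m handwheel '[[275,44,0,0,0,-37,105],[275,44,0,0,0,-37,105],[275,44,0,0,0,-37,105],[275,44,0,0,0,-37,105],[275,44,0,0,0,-37,105],[275,44,0,0,0,-37,105],[275,44,0,0,0,-37,105],[275,44,0,0,0,-37,105],[275,44,0,0,0,-37,105],[275,44,0,0,0,-37,105]]'
python3 - <<'E'
from h import *
cp=cam("wrist"); s=manip.observe(); im,d=camera("wrist"); cv2.imwrite("pics/w1.png",im[:,:,::-1])
print(s["tool_pos"],s["opening"])
for b in cut_out("board","wrist")[:3]:
    m=b["region"]; v,u=np.nonzero(m); k=d[m]>0; P=at_d(cp,np.c_[u,v][k],d[m][k]); Q=P[(P[:,2]>0.015)&(P[:,2]<0.03)]
    print(b["confidence"],cv2.minEnclosingCircle(Q[:,:2].astype(np.float32)),np.median(Q[:,2]))
E
```

```text
time: 3.17
tool_pos: [0.6061, -0.2177, 0.231]
tool_rot: [[-0.078, 0.997, -0.001], [0.997, 0.078, -0.001], [-0.001, -0.001, -1.0]]
contact_force: [-0.5, -0.7, 0.6]
opening: 0.0504
grasp_force: 0.0
[ 0.60611517 -0.21769701  0.23098352] 0.05043813875372759
0.88 ((0.6041393876075745, -0.1517714560031891), 0.04412832111120224) 0.020758586079642927
0.84 ((0.6552051901817322, -0.3236449360847473), 0.04434838518500328) 0.020690715148822314
```

View pics/w1.png

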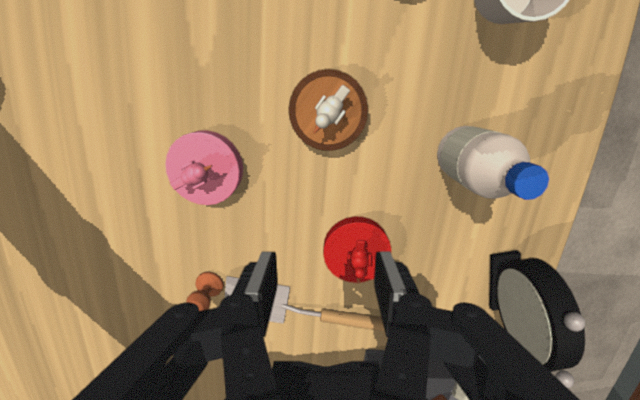

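Wrist view: the brown board at (329,110) is ahead of the fingers. Red (357,250) and pink (204,168) are clear of the descent. Descending.

```bash
python3 -m handwheel '[[0,2,40,0,0,0,105],[0,2,80,0,0,0,105],[0,2,120,0,0,0,105],[0,2,160,0,0,0,105],[0,2,190,0,0,0,105],[0,2,210,0,0,0,105],[0,2,220,0,0,0,105],[0,2,224,0,0,0,105],[0,2,224,0,0,0,105]]'
python3 - <<'E'
from h import *
cp=cam("wrist"); s=manip.observe(); im,d=camera("wrist"); cv2.imwrite("pics/w2.png",im[:,:,::-1])
E
```

```text
time: 4.02
tool_pos: [0.6087, -0.2164, 0.0074]
tool_rot: [[-0.079, 0.997, -0.0], [0.997, 0.079, -0.0], [-0.0, -0.0, -1.0]]
contact_force: [-0.1, -0.5, 0.9]
opening: 0.0502
grasp_force: 0.0
```

View pics/w2.png

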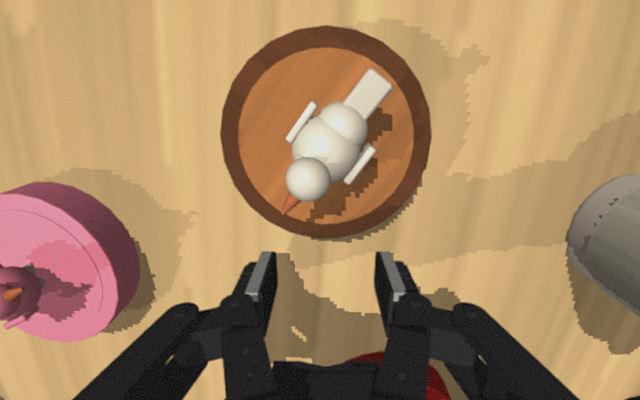

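The board is centred between the finger pads, at about (326,135). Starting the push.

```bash
python3 -m handwheel '[[6,0,0,0,0,0,105],[11,0,0,0,0,0,105],[14,0,0,0,0,0,105],[17,0,0,0,0,0,105],[20,0,0,0,0,0,105],[24,0,0,0,0,0,105],[29,0,0,0,0,0,105],[35,-1,0,0,0,0,105],[41,-1,0,0,0,0,105],[47,-1,0,0,0,0,105]]'
python3 -m handwheel '[[6,0,0,0,0,0,105],[12,-1,0,0,0,0,105],[18,-1,0,0,0,0,105],[24,-1,0,0,0,0,105],[30,-2,0,0,0,0,105],[36,-2,0,0,0,0,105],[42,-2,0,0,0,0,105],[46,-3,0,0,0,0,105],[48,-3,0,0,0,0,105],[48,-3,0,0,0,0,105]]'
cat > look.py <<'E'
from h import *
import sys
G=np.array([.5805,.022])
def circ(t,n,lo,hi):
    cp=cam(n); im,d=camera(n); out=[]
    for b in cut_out(t,n)[:4]:
        m=b["region"]; v,u=np.nonzero(m); k=d[m]>0; P=at_d(cp,np.c_[u,v][k],d[m][k]); Q=P[(P[:,2]>lo)&(P[:,2]<hi)]
        if t=="pots":
            for q in (Q[Q[:,0]>.58],Q[Q[:,0]<=.58]):
                if len(q)>20: c,r=cv2.minEnclosingCircle(q[:,:2].astype(np.float32)); out.append((np.round(c,4),round(r,4)))
        elif len(Q)>20: c,r=cv2.minEnclosingCircle(Q[:,:2].astype(np.float32)); out.append((np.round(c,4),round(r,4)))
    return im,out
s=manip.observe(); R=np.array(s["tool_rot"]); p=np.array(s["tool_pos"]); print("tcp",p.round(4),"t",s["time"])
for n in("top","wrist"):
    for a in(("board",n,.015,.03),("pots",n,.038,.06)): im,o=circ(*a); print(n,a[0],o)
    cv2.imwrite(f"pics/{sys.argv[1]}_{n}.png",im[:,:,::-1])
E
python3 look.py a
```

```text
time: 4.9
tool_pos: [0.6043, -0.1688, 0.0076]
tool_rot: [[-0.08, 0.997, 0.001], [0.997, 0.08, -0.0], [-0.0, 0.0, -1.0]]
contact_force: [0.4, -4.9, 6.1]
opening: 0.0502
grasp_force: 2.9
time: 5.73
tool_pos: [0.5972, -0.1205, 0.0073]
tool_rot: [[-0.081, 0.997, -0.0], [0.997, 0.081, 0.0], [0.0, -0.0, -1.0]]
contact_force: [0.4, -0.8, 1.1]
opening: 0.0505
grasp_force: 0.8
tcp [ 0.5972 -0.1205  0.0073] t 5.7333
top board [(array([ 0.5906, -0.0687]), 0.0431), (array([ 0.6526, -0.323 ]), 0.0441)]
top pots [(array([0.6624, 0.0241]), 0.0342), (array([0.4974, 0.0179]), 0.0348)]
wrist board [(array([ 0.4496, -0.2089]), 0.0376), (array([ 0.5937, -0.0756]), 0.0448)]
wrist pots [(array([ 0.6679, -0.0017]), 0.0225), (array([ 0.5016, -0.0141]), 0.0151)]
```

```bash
python3 -m handwheel '[[4,0,0,0,0,0,105],[9,-1,0,0,0,0,105],[14,-2,0,0,0,0,105],[19,-3,0,0,0,0,105],[24,-4,0,0,0,0,105],[29,-5,0,0,0,0,105],[34,-6,0,0,0,0,105],[39,-6,0,0,0,0,105],[43,-6,0,0,0,0,105],[43,-6,0,0,0,0,105]]'
python3 look.py b
```

```text
time: 6.97
tool_pos: [0.5878, -0.0775, 0.0074]
tool_rot: [[-0.082, 0.997, -0.0], [0.997, 0.082, 0.001], [0.001, 0.0, -1.0]]
contact_force: [-0.3, 0.2, -0.5]
opening: 0.0498
grasp_force: 0.0
tcp [ 0.5878 -0.0775  0.0074] t 6.9667
top board [(array([ 0.6532, -0.3241]), 0.0444), (array([ 0.4674, -0.2473]), 0.0375), (array([ 0.5792, -0.0194]), 0.0398)]
top pots [(array([0.6628, 0.0254]), 0.035), (array([0.4975, 0.0176]), 0.035)]
wrist board [(array([ 0.5844, -0.0314]), 0.0443)]
wrist pots [(array([0.6629, 0.0206]), 0.035), (array([0.5011, 0.0138]), 0.0354)]
```

View pics/b_wrist.png

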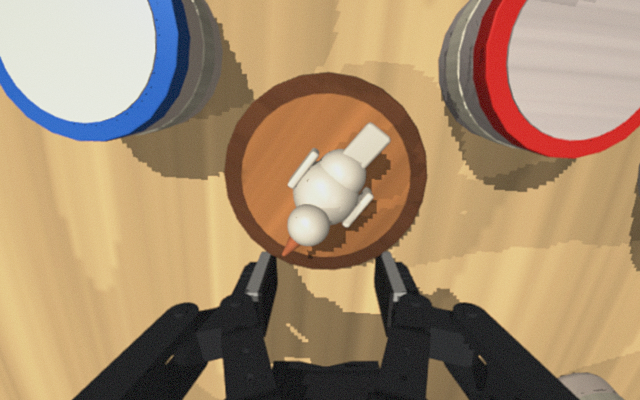

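The wrist view shows the board at (326,170), central between the blue pot (95,70) and the red pot (575,75). The gap centre comes out at x≈0.582, so I go through slowly.

```bash
python3 -m handwheel '[[3,0,0,0,0,0,105],[7,0,0,0,0,0,105],[11,0,0,0,0,0,105],[15,1,0,0,0,0,105],[19,1,0,0,0,0,105],[23,1,0,0,0,0,105],[27,1,0,0,0,0,105],[30,1,0,0,0,0,105],[30,1,0,0,0,0,105]]'
python3 look.py c
```

```text
time: 8.12
tool_pos: [0.5864, -0.0478, 0.0073]
tool_rot: [[-0.081, 0.997, -0.0], [0.997, 0.081, 0.0], [0.0, 0.0, -1.0]]
contact_force: [0.3, 0.1, -0.4]
opening: 0.0503
grasp_force: 0.0
tcp [ 0.5864 -0.0478  0.0073] t 8.1167
top board [(array([ 0.4599, -0.2299]), 0.044), (array([ 0.6527, -0.3235]), 0.0442), (array([0.5755, 0.0144]), 0.04)]
top pots [(array([0.6632, 0.0265]), 0.0346), (array([0.4973, 0.0182]), 0.0349)]
wrist board [(array([ 0.5832, -0.0018]), 0.0443)]
wrist pots [(array([0.6651, 0.0251]), 0.0355), (array([0.4993, 0.0182]), 0.0358)]
```

View pics/c_wrist.png

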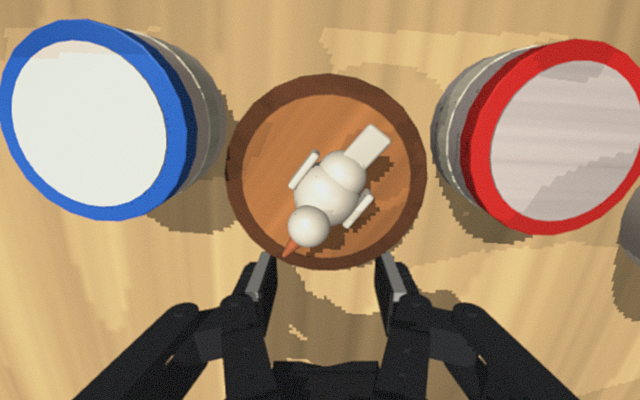

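Pots are now fully in view: gap centre (0.5822,0.0217), spacing 165.8 mm as stated, and the board is on the axis. Continuing through.

```bash
python3 -m handwheel '[[3,0,0,0,0,0,105],[7,0,0,0,0,0,105],[11,0,0,0,0,0,105],[14,1,0,0,0,0,105],[17,1,0,0,0,0,105],[20,1,0,0,0,0,105],[23,1,0,0,0,0,105],[26,1,0,0,0,0,105],[29,1,0,0,0,0,105],[32,1,0,0,0,0,105]]'
python3 -m handwheel '[[4,0,0,0,0,0,105],[8,0,0,0,0,0,105],[12,1,0,0,0,0,105],[16,1,0,0,0,0,105],[20,1,0,0,0,0,105],[24,1,0,0,0,0,105],[28,1,0,0,0,0,105],[32,1,0,0,0,0,105],[35,1,0,0,0,0,105],[35,1,0,0,0,0,105]]'
cat >> look.py <<'E'
print(circ("pad","top",-.01,.01)[1],circ("pad","wrist",-.01,.01)[1])
E
python3 look.py d
```

```text
time: 9.35
tool_pos: [0.5848, -0.0166, 0.0073]
tool_rot: [[-0.08, 0.997, -0.0], [0.997, 0.08, 0.0], [0.0, -0.0, -1.0]]
contact_force: [0.5, -0.8, -0.3]
opening: 0.0501
grasp_force: 1.1
time: 10.18
tool_pos: [0.583, 0.0191, 0.0073]
tool_rot: [[-0.081, 0.997, 0.0], [0.997, 0.081, 0.0], [0.0, 0.0, -1.0]]
contact_force: [0.3, 0.6, 0.4]
opening: 0.0503
grasp_force: 0.0
tcp [0.583  0.0191 0.0073] t 10.1833
top board [(array([ 0.6526, -0.324 ]), 0.0441), (array([ 0.459 , -0.2284]), 0.0443)]
top pots [(array([ 0.7603, -0.1813]), 0.031), (array([0.6814, 0.0352]), 0.0238)]
wrist board [(array([0.5787, 0.0645]), 0.045)]
wrist pots [(array([0.6607, 0.0255]), 0.041), (array([0.5006, 0.0185]), 0.0371)]
[(array([0.578 , 0.1961]), 0.0646)] [(array([0.5843, 0.1409]), 0.0347)]
```

The board is through. Pushing on to the pad.

```bash
python3 -m handwheel '[[4,0,0,0,0,0,105],[9,1,0,0,0,0,105],[15,1,0,0,0,0,105],[21,1,0,0,0,0,105],[27,2,0,0,0,0,105],[33,2,0,0,0,0,105],[39,3,0,0,0,0,105],[45,3,0,0,0,0,105],[51,3,0,0,0,0,105],[56,4,0,0,0,0,105]]'
python3 -m handwheel '[[6,0,0,0,0,0,105],[12,1,0,0,0,0,105],[18,1,0,0,0,0,105],[24,1,0,0,0,0,105],[30,2,0,0,0,0,105],[36,2,0,0,0,0,105],[41,3,0,0,0,0,105],[45,3,0,0,0,0,105],[47,3,0,0,0,0,105],[47,3,0,0,0,0,105]]'
python3 look.py e
```

```text
time: 11.62
tool_pos: [0.5823, 0.075, 0.0073]
tool_rot: [[-0.081, 0.997, -0.0], [0.997, 0.081, 0.0], [0.0, -0.0, -1.0]]
contact_force: [-0.8, -2.3, 0.1]
opening: 0.0503
grasp_force: 1.1
time: 12.45
tool_pos: [0.5817, 0.122, 0.0074]
tool_rot: [[-0.081, 0.997, 0.0], [0.997, 0.081, 0.0], [0.0, 0.0, -1.0]]
contact_force: [-0.1, -0.4, -1.1]
opening: 0.0503
grasp_force: 0.0
tcp [0.5817 0.122  0.0074] t 12.45
top board [(array([ 0.4591, -0.2289]), 0.0443), (array([ 0.6534, -0.3235]), 0.0449)]
top pots [(array([0.6628, 0.0252]), 0.035), (array([0.4996, 0.0137]), 0.034)]
wrist board [(array([0.5778, 0.1671]), 0.0453), (array([0.5883, 0.0538]), 0.0742)]
wrist pots [(array([0.5868, 0.1768]), 0.0198), (array([0.5716, 0.1654]), 0.0203)]
[(array([0.5542, 0.2444]), 0.0317)] [(array([0.5795, 0.1949]), 0.0657), (array([0.5875, 0.0528]), 0.0711)]
```

View pics/e_wrist.png

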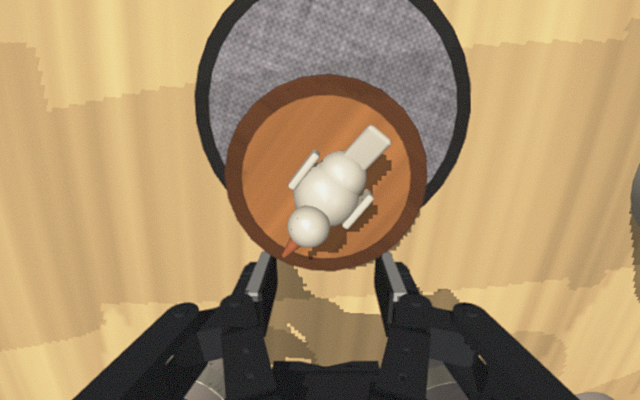

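The wrist view shows the board at (326,172) overlapping the pad centre (332,100); about 28 mm to go.

```bash
python3 -m handwheel '[[4,0,0,0,0,0,105],[9,1,0,0,0,0,105],[14,1,0,0,0,0,105],[18,2,0,0,0,0,105],[22,2,0,0,0,0,105],[25,3,0,0,0,0,105],[27,3,0,0,0,0,105],[28,3,0,0,0,0,105],[28,3,0,0,0,0,105]]'
python3 -m handwheel '[[-5,0,0,0,0,0,105],[-12,0,0,0,0,0,105],[-20,0,0,0,0,0,105],[-25,0,-10,0,0,0,105],[-25,0,-40,0,0,0,105],[-25,0,-80,0,0,0,105],[-25,0,-120,0,0,0,105],[-25,0,-150,0,0,0,105],[-25,0,-180,0,0,0,105],[-25,0,-180,0,0,0,105]]'
python3 look.py f
```

```text
time: 13.8
tool_pos: [0.5825, 0.1498, 0.0073]
tool_rot: [[-0.081, 0.997, 0.0], [0.997, 0.081, 0.0], [0.0, 0.0, -1.0]]
contact_force: [0.2, -0.6, 0.3]
opening: 0.0504
grasp_force: 0.2
time: 14.63
tool_pos: [0.587, 0.1246, 0.1943]
tool_rot: [[-0.08, 0.997, 0.008], [0.997, 0.079, 0.002], [0.001, 0.008, -1.0]]
contact_force: [1.2, -0.0, -0.4]
opening: 0.0501
grasp_force: 0.0
tcp [0.587  0.1246 0.1943] t 14.6333
top board [(array([ 0.4605, -0.2293]), 0.0445), (array([ 0.6531, -0.3234]), 0.0442)]
top pots [(array([0.6631, 0.0255]), 0.0351), (array([0.4974, 0.0173]), 0.035)]
wrist board [(array([0.5796, 0.1966]), 0.0442), (array([ 0.4455, -0.1987]), 0.0272)]
wrist pots [(array([0.6656, 0.0254]), 0.0352), (array([0.4985, 0.0184]), 0.0356), (array([0.5867, 0.2042]), 0.0203), (array([0.5724, 0.1929]), 0.0194)]
[] [(array([0.5787, 0.1958]), 0.0664)]
```

View pics/f_wrist.png

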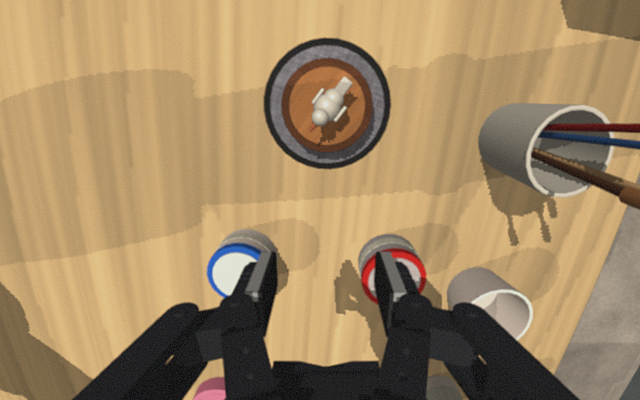

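The board sits concentric on the pad at (327,103), about 1 mm off centre. The hand is clear and the other things are where they stood, so I'm handing in.

```bash
python3 -c "
from plant import manip; print(manip.close_job())"
```

```text
the job is handed in; nothing more can be done
None
```

The board was pushed through the gap onto the drying pad, about 1 mm off centre by the wrist camera, the hand is clear, and the job was handed in at about 15 s; no verdict came back.

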